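# Load the cheese press and lock it down

### The arm

A 7-joint arm with a two-finger parallel gripper is mounted at the origin on the work surface. World frame = base frame: x ahead of the robot, y to its left, z up, the work surface at z = 0. Lengths are in m, angles in rad, forces in N, time in s.
With the tool pointing down it reaches from about 0.4 to 0.85 m from the base axis. Payload 4.5 kg.
Tool frame: the origin (TCP) lies on the front face of the gripper's body, between the roots of the fingers; the fingertips stand 73 mm ahead of it and the grasp point (between the pads) lies 54 mm ahead of it; z points along the fingers, y is the line along which they close (so a half turn about z gives the same grasp; the last joint's range is limited). The gripper opens to 85 mm and grips with 20 to 120 N. Pads are 22 mm wide; open, the fingers measure 114 mm over their backs; the gripper's body (76 mm by 85 mm) begins 54 mm behind the grasp point. The pads swing forward as they close: fully open they stand 13 mm farther back than shut.
Start: joints at [1.364, 0.689, -0.195, 1.565, 0.157, 0.902, -0.215], TCP at [0.149, -0.607, 0.304] pointing down, gripper open.
Joint ranges: [-3.01, 3.01], [-0.46, 2.08], [-1.47, 1.51], [0.13, 2.56], [-1, 4.14], [0.04, 2.09], [-2.66, 2.66]. Speed limits (rad/s): [2.57, 2.57, 3.14, 3.14, 3.14, 3.14, 3.14].

### API

Orientations are given as a unit quaternion [w, x, y, z].
In Python, from cell import env gives the robot as it stands. The module is installed in compiled form; this text tells all that it offers.
- The arm moves only by the tool send_rows, never from a script. Its arguments are lists of equal length, an entry for each row: "xyz": the shift along the tool's x, y, z in cm, a list of three; "rotation": the turn, a rotation vector about the tool's x, y, z in rad, a list of three; "fingers": the closure, from 0 (fully open) to 1 (shut). A call has exactly 5 rows; each row shifts and turns the commanded pose from where the row before left it, along the tool's axes as they then stand; what a row does not reach is not made up. A row lasts 1/10 s, in which the tool goes at most 50 mm and 8.59 degrees, less where a joint would pass 70% of its speed; a pose out of reach is approached as far as the arm can. A call with a gripper value outside its range is refused whole. The fingers move at their own pace and stop on an object; "force" is the grip in N (left out, the last holds). Time passes only in rows, so rows that do not move let the fingers close, or fill a call up. It gives the time, the measured TCP pose, the force, the opening and the grip force at its end, in the units of the state.
- env.sense(): the state, without advancing time (a new reading comes with each control period).
- env.read_camera(name): name is "scene" or "top" or "wrist"; returns a dict with "image" (480x640x3 uint8, red, green, blue), "intrinsics" (3x3 intrinsics, pixels), "R" (3x3) and "t" (3): a world point X has camera coordinates R X + t. Camera axes: x right, y down, z forward; pixel columns grow to the right and rows downward; lengths in m; the calibration is good to about 2 mm. A picture is of the moment at which its call begins. There is no depth.
- env.finish_job(): hands the job in; it is judged then, once.
The state is a dict: "clock": time; "q": joint angles; "qd": joint speeds; "tau": joint torques, N m; "position": TCP position; "tool_rot": TCP orientation; "force": force on the tool from outside, world axes, zero at the start; "ft_torque": the same for the moment, N m; "finger_gap": finger opening in m; "grasp_force": force on a finger pad.
Only numpy, scipy, OpenCV 4.12 (cv2) and the standard library are available. Lean on these libraries where they do the work, as an engineer would, in place of code of your own. Each camera call takes 0.05 s, during which the arm holds its last target. There are 200 camera calls.

### The job

Slide the filled cheese mould by its side handle into the open front of the press until it is fully home against the back stop, while the press is still open. Then turn the bar handle on top of the press half a turn counter-clockwise (seen from above), past its halfway notch, until it clicks into the closed notch and the plate presses down on the mould. Let go, keep the mould standing upright throughout, and leave the cheese wheel, the small tub and the iron weight where they are.

Things in the scene. Friction and masses are not known exactly. Their poses are not given: they have to be found in the camera images.
- mould: Loose filled cheese mould: wooden stave tub, two steel bands, 90 mm diameter, yellow cheese edge and pale follower disc on top, 85 mm high, 0.36 to 0.54 kg. A flat handle sticks out along its own -x, to 150 mm from its axis. Slides on the bench; heavy at the tub end if lifted. Starts left or right of the press, handle roughly towards the robot. Origin: centre of its underside, z up.
- mould_grip (a point): Good grip on the mould's flat wooden side handle: 110 mm from the tub's axis along the mould's -x, 45 mm above its underside; axes as the mould's. The handle is 14 mm thick (y) and 22 mm tall (34 to 56 mm above the underside). Grip from above, fingers closing along y. Sliding the mould along the bench takes 3 to 12 N, less if the handle is eased up a mm or two.
- bay (a point): Centre of the press's mould bay, on the bench, fixed to the press; x points from the open front into the press, z up. The bay has no floor of its own: the mould slides on the bench. Side posts' inner faces at y +51 and -51 mm (posts from x -20 to +50 mm); front face of the back stop (45 mm high) at x +45 mm. A mould that is home stands on this point within a few mm.
- press: The press: dark wooden frame bolted to the bench, 146 mm wide, head beam over the bay from z 150 to 190 mm and x -20 to +50 mm. Thin steel lead-in plates, 50 mm high, flare out in front of the posts to x -58 mm, their outer ends 150 mm apart. Origin and axes as bay.
- plate: Pale round pressing plate under the head beam, 72 mm diameter, 14 mm thick, moved only by the bar handle. Origin: centre of its underside, 109 mm above the bench with the press open, 97 mm at the halfway notch, resting on the mould (85 mm) when closed. Sprung: presses with about 8 N when closed on the mould.
- handle (a joint): Angle of the bar handle (rad), growing counter-clockwise from above. Notches at 0 (open, start), 1.57 (halfway, rests there by itself) and 3.14 (closed); stops just outside 0 and 3.14. The detent drives it into the nearest notch: let go over 0.9 rad past one, it snaps into the next. Leaving a notch takes 0.3 to 0.5 N m.
- handle_grip (a point): Middle of the wooden bar handle, on its vertical turning axis above the bay centre, 246 mm above the bench; turns with it. Bar 150 mm long (point y), 18 mm wide (x), 28 mm tall, on an 18 mm thick neck, a 34 mm ball on its +y end only. Grip from above, fingers closing along x. At 0 the bar lies across the press, ball at +y of bay; at 3.14 across again, ball at -y.
- cheese: Bystander: loose yellow cheese wheel, 116 mm diameter, 54 mm high; origin at the centre of its underside.
- tub: Bystander: small open dark wooden tub, 84 mm across the rim, 70 mm high; origin at the centre of its underside.
- weight: Bystander: dark iron weight, an upright cylinder 70 mm in diameter, 45 mm high; origin at the centre of its underside.

How it is judged:
By the outcome, as a careful person would: the job done as asked, in the order asked, and still so for the second after the job is handed in, with the robot touching nothing.
It also fails if it takes over 69 s, if anything falls off the work surface, if the arm or the gripper's body presses on something with over 40 N, if the wrist force passes 120 N, or if a joint passes its speed limit or range.

## Working session

There is one attempt and no reset: what is moved stays moved. The work goes in short steps, Python scripts to look and compute and a tool call to move; the robot and the scene stay as the last step left them, time stands still between calls to the robot, and variables do not carry over. Pictures are saved under pics/ and viewed, at most 10 in all, crops included, and the job is handed in when it is done.

Besides the shell and the picture viewer there is one more tool, called after "Request:" as a command line: name --argument value ..., lists and objects as JSON in quotes. send_rows: Moves the arm, as the interface text tells. Its arguments: {"type":"object","properties":{"xyz":{"type":"array"},"rotation":{"type":"array"},"fingers":{"type":"array"},"force":{"type":"number"}},"required":["xyz","rotation","fingers"]}

```bash
mkdir -p pics; ls
python3 - <<'E'
from cell import env
import cv2,json
s=env.sense()
print(s)
for n in("scene","top"):
    c=env.read_camera(n); cv2.imwrite(f"pics/{n}0.png",c["image"][:,:,::-1]); print(n,c["intrinsics"],c["R"],c["t"])
E
```

```text
pics
{'clock': 0.0, 'q': array([ 1.36378708,  0.690008  , -0.19452946,  1.56639745,  0.15731868,
        0.90249051, -0.21507968]), 'qd': array([-0.00135289, -0.00144718,  0.00021555,  0.00080914, -0.00047959,
        0.00047748,  0.00077353]), 'tau': array([-2.47448816e-04, -5.39612460e+01, -1.26637872e+00, -1.58547449e+01,
        9.16112593e-03,  9.66685766e-03, -1.62071427e-05]), 'position': array([ 0.14889017, -0.60645172,  0.3030551 ]), 'tool_rot': array([-9.35890057e-04,  9.92751564e-01,  1.20180787e-01, -1.84766691e-04]), 'force': array([-0.1054399 , -0.09851008, -0.03463227]), 'ft_torque': array([ 0.01061351, -0.00058956,  0.036942  ]), 'grasp_force': 0.0, 'finger_gap': 0.08519655518058374}
scene [[554.09005995   0.         317.48899907]
 [  0.         554.09005995 245.97238145]
 [  0.           0.           1.        ]] [[-0.12540231  0.99210397 -0.00199409]
 [ 0.75888549  0.09462836 -0.64431225]
 [-0.63903605 -0.08231153 -0.76475992]] [ 0.05868223 -0.35066943  1.51135911]
top [[570.13174559   0.         325.74905779]
 [  0.         570.13174559 234.61183088]
 [  0.           0.           1.        ]] [[ 0.01038543 -0.99991428 -0.00797283]
 [-0.99735934 -0.0097851  -0.07196244]
 [ 0.07187826  0.00869914 -0.99737548]] [0.00867722 0.58240469 1.2499164 ]
```

View pics/scene0.png

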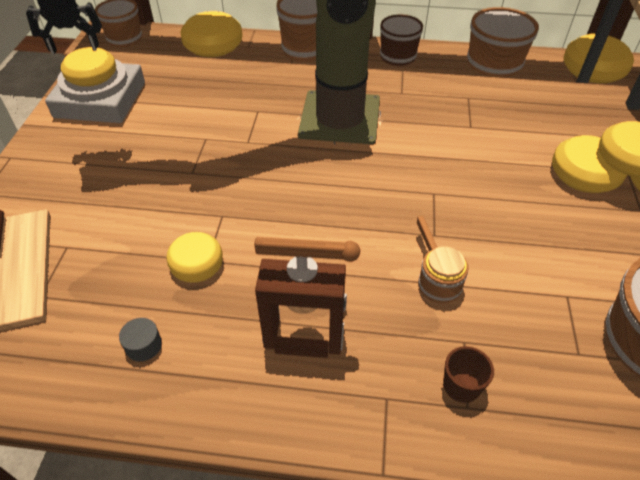

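View pics/top0.png

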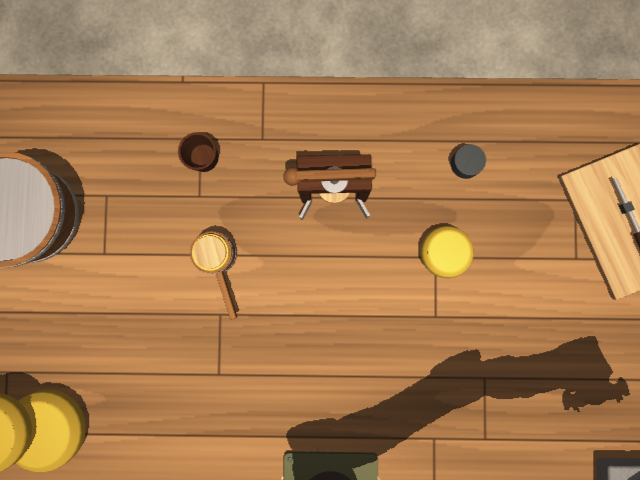

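The scene shot shows the mould right of the press in that view, with the tub behind it. In the top shot the mould's lid is at about (211,251), its handle tip at (235,317), the press at about (335,175), and the ball end of the bar at (291,176). I'll zoom in to get exact pixels.

```bash
cat > h.py <<'E'
import numpy as np,cv2
from cell import env
def ray(c,p,z):
    K,R,t=c["intrinsics"],c["R"],c["t"]
    o=-R.T@t; d=R.T@np.linalg.inv(K)@np.array([p[0],p[1],1.])
    return o+d*(z-o[2])/d[2]
def proj(c,X):
    p=c["intrinsics"]@(c["R"]@np.array(X)+c["t"]); return p[:2]/p[2]
E
python3 - <<'E'
from h import *
c=env.read_camera("top");im=c["image"][:,:,::-1]
np.save("cam_top.npy",c,allow_pickle=True)
a=cv2.resize(im[140:235,275:390],None,fx=6,fy=6,interpolation=cv2.INTER_CUBIC)
cv2.imwrite("pics/a.png",a)
b=cv2.resize(im[220:325,180:260],None,fx=5,fy=5,interpolation=cv2.INTER_CUBIC)
cv2.imwrite("pics/b.png",b)
for p,z in (((211,251),.085),((235,317),.056),((291,176),.246),((376,173),.246),((300,218),.05),((369,216),.05)): print(p,ray(c,p,z))
E
```

```text
(211, 251) [0.54053396 0.25640874 0.085     ]
(235, 317) [0.40043266 0.20733718 0.056     ]
(291, 176) [0.67404262 0.07794428 0.246     ]
(376, 173) [ 0.68104828 -0.07901322  0.246     ]
(300, 218) [0.61601308 0.07090798 0.05      ]
(369, 216) [ 0.62183977 -0.07964556  0.05      ]
```

View pics/a.png

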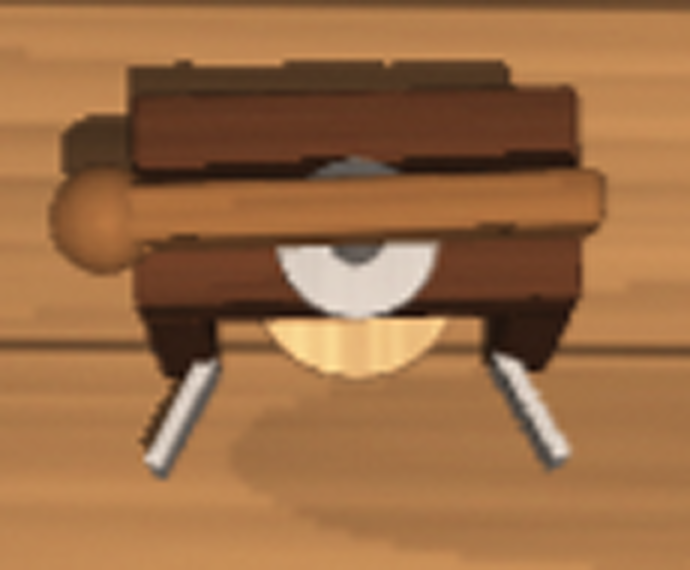

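View pics/b.png

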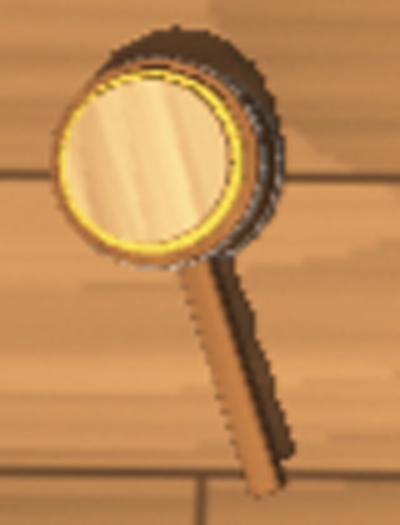

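The first crop shows the head beam's corners at about (136,306), (581,298), (577,88) and (133,97), the lead-in tips at (156,464) and (560,458), and the bar running from the ball at (103,220) to (604,201). The second shows the lid centre at about (150,161) and the handle midline running from (207,300) to (262,480).

Run:
```python
from h import *
c=np.load("cam_top.npy",allow_pickle=True).item()
A=lambda x,y:(275+(x+.5)/6-.5,140+(y+.5)/6-.5)
B=lambda x,y:(180+(x+.5)/5-.5,220+(y+.5)/5-.5)
P=[ray(c,A(*p),.19)[:2] for p in((136,306),(581,298),(577,88),(133,97))]
print("beam",np.round(P,4)); fl,fr,br,bl=P
v=(fl+bl-fr-br)/2;yaw=np.arctan2(-v[0],v[1]);print("yaw beam",yaw,np.linalg.norm(v))
ctr=sum(P)/4; bay=ctr-0.015*np.array([np.cos(yaw),np.sin(yaw)]);print("bay",bay)
L,R=[ray(c,A(*p),.05)[:2] for p in((156,464),(560,458))]
v=L-R;yw=np.arctan2(-v[0],v[1]);m=(L+R)/2;print("leads",m,yw,np.linalg.norm(v),m+.058*np.array([np.cos(yw),np.sin(yw)]))
b,e=[ray(c,A(*p),.26)[:2] for p in((103,220),(604,201))];print("bar",b,e,np.arctan2(-(b-e)[0],(b-e)[1]),e+(b-e)/np.linalg.norm(b-e)*.075)
im=c["image"];hsv=cv2.cvtColor(im,cv2.COLOR_RGB2HSV);s=hsv[220:285,185:245]
k=((s[...,0]>22)&(s[...,0]<34)&(s[...,1]>170)&(s[...,2]>150)).astype(np.uint8)
n=cv2.findNonZero(k);(x,y),r=cv2.minEnclosingCircle(n);print("ring px",len(n),x+185,y+220,r)
mo=ray(c,B(150,161),.085)[:2];print("mould",mo,ray(c,(x+185,y+220),.085))
h1,h2,t=[ray(c,B(*p),.056)[:2] for p in((207,300),(262,480),(265,492))]
d=h1-h2;print("hyaw",np.arctan2(d[1],d[0]));d=mo-t;print("hyaw2",np.arctan2(d[1],d[0]),np.linalg.norm(d))
```

```text
beam [[ 0.6554  0.0694]
 [ 0.6593 -0.0747]
 [ 0.7281 -0.0731]
 [ 0.7239  0.0713]]
yaw beam 0.02825823043863359 0.14426252659371253
bay [ 0.67667724 -0.0021925 ]
leads [ 0.62020103 -0.00380808] 0.024478931438223994 0.1469922431444731 [ 0.67818366 -0.00238845]
bar [0.67113581 0.07556979] [ 0.67832986 -0.07654044] 0.04725981845647932 [ 0.6747867  -0.00162418]
ring px 24 209.70637130737305 251.90027618408203 17.975746154785156
mould [0.53881121 0.25933303] [0.53860129 0.25910232 0.085     ]
hyaw 0.32027359231545904
hyaw2 0.3219171500526551 0.14817768694466224
```

```bash
cat >> h.py <<'E'
from scipy.spatial.transform import Rotation as Rn
def pose():
    s=env.sense(); R=Rn.from_quat(np.roll(s["tool_rot"],-1)).as_matrix()
    return s,s["position"],R,np.arctan2(R[1,0],R[0,0])
def plan(wps,p=None,yaw=None):
    """wps: (x,y,z,yaw,rows): prints tool-frame cm and rz per row, turn spread over the rows"""
    s,p0,R,y0=pose(); p=np.array(p0 if p is None else p); yaw=y0 if yaw is None else yaw
    print("now",np.round(p0,4),round(y0,4),"tilt",np.round(R[:,2],4),"q",np.round(s["q"],2),"t",s["clock"],"F",np.round(s["force"],1),"gap",s["finger_gap"])
    for x,y,z,w,n in wps:
        d=(np.array([x,y,z])-p)/n; dw=(w-yaw)/n; out=[]
        for i in range(n):
            c,si=np.cos(yaw),np.sin(yaw)
            out.append([round(100*v,2) for v in(c*d[0]+si*d[1],si*d[0]-c*d[1],-d[2])]); yaw+=dw
        print(n,"rows rz %.3f"%-dw,out if abs(dw)>.02 else out[n//2]); p=np.array([x,y,z])
E
python3 - <<'E'
from h import *
plan([(.40,-.35,.25,.321,10),(.46,-.05,.25,.321,10),(.4344,.2244,.2,.321,10),(.4344,.2244,.099,.321,5)])
E
```

```text
now [ 0.1489 -0.6066  0.3033] 0.2408 tilt [-4.0e-04  1.4e-03 -1.0e+00] q [ 1.36  0.69 -0.19  1.57  0.16  0.9  -0.22] t 0.15 F [0.  0.3 0.5] gap 0.08547858706428564
10 rows rz -0.008 [np.float64(3.12), np.float64(-1.77), np.float64(0.53)]
10 rows rz 0.000 [np.float64(1.52), np.float64(-2.66), np.float64(-0.0)]
10 rows rz 0.000 [np.float64(0.62), np.float64(-2.68), np.float64(0.5)]
5 rows rz 0.000 [np.float64(0.0), np.float64(0.0), np.float64(2.02)]
```

Request:
send_rows --xyz '[[3.1, -1.8, 0.5], [3.1, -1.8, 0.5], [3.1, -1.8, 0.5], [3.1, -1.8, 0.5], [3.1, -1.8, 0.5]]' --rotation '[[0, 0, -0.008], [0, 0, -0.008], [0, 0, -0.008], [0, 0, -0.008], [0, 0, -0.008]]' --fingers '[0, 0, 0, 0, 0]' --force 60

```text
clock: 0.65
position: [0.2769, -0.4794, 0.2786]
tool_rot: [-0.0, 0.99, 0.14, 0.0]
force: [-0.4, -0.1, -1.5]
finger_gap: 0.0855
grasp_force: 0.0
```

Request:
send_rows --xyz '[[3.1, -1.8, 0.5], [3.1, -1.8, 0.5], [3.1, -1.8, 0.5], [3.1, -1.8, 0.5], [3.1, -1.8, 0.5]]' --rotation '[[0, 0, -0.008], [0, 0, -0.008], [0, 0, -0.008], [0, 0, -0.008], [0, 0, -0.008]]' --fingers '[0, 0, 0, 0, 0]'

```text
clock: 1.15
position: [0.3988, -0.348, 0.2536]
tool_rot: [-0.0, 0.987, 0.16, -0.0]
force: [0.3, 0.7, 0.4]
finger_gap: 0.0856
grasp_force: 0.0
```

Request:
send_rows --xyz '[[1.5, -2.7, 0], [1.5, -2.7, 0], [1.5, -2.7, 0], [1.5, -2.7, 0], [1.5, -2.7, 0]]' --rotation '[[0, 0, 0], [0, 0, 0], [0, 0, 0], [0, 0, 0], [0, 0, 0]]' --fingers '[0, 0, 0, 0, 0]'

```text
clock: 1.65
position: [0.4267, -0.1962, 0.2538]
tool_rot: [-0.0, 0.987, 0.16, -0.0]
force: [1.1, 0.2, 0.4]
finger_gap: 0.0854
grasp_force: 0.0
```

Request:
send_rows --xyz '[[1.5, -2.7, 0], [1.5, -2.7, 0], [1.5, -2.7, 0], [1.5, -2.7, 0], [1.5, -2.7, 0]]' --rotation '[[0, 0, 0], [0, 0, 0], [0, 0, 0], [0, 0, 0], [0, 0, 0]]' --fingers '[0, 0, 0, 0, 0]'

```text
clock: 2.15
position: [0.4554, -0.0444, 0.2538]
tool_rot: [0.0, 0.987, 0.16, -0.0]
force: [-0.2, -0.2, 0.6]
finger_gap: 0.0858
grasp_force: 0.0
```

Request:
send_rows --xyz '[[0.6, -2.7, 0.5], [0.6, -2.7, 0.5], [0.6, -2.7, 0.5], [0.6, -2.7, 0.5], [0.6, -2.7, 0.5]]' --rotation '[[0, 0, 0], [0, 0, 0], [0, 0, 0], [0, 0, 0], [0, 0, 0]]' --fingers '[0, 0, 0, 0, 0]'

```text
clock: 2.65
position: [0.441, 0.0931, 0.2286]
tool_rot: [0.0, 0.987, 0.16, -0.0]
force: [-0.2, 0.5, 0.4]
finger_gap: 0.0853
grasp_force: 0.0
```

Request:
send_rows --xyz '[[0.6, -2.7, 0.5], [0.6, -2.7, 0.5], [0.6, -2.7, 0.5], [0.6, -2.7, 0.5], [0, 0, 0]]' --rotation '[[0, 0, 0], [0, 0, 0], [0, 0, 0], [0, 0, 0], [0, 0, 0]]' --fingers '[0, 0, 0, 0, 0]'

```text
clock: 3.15
position: [0.4291, 0.2067, 0.2082]
tool_rot: [-0.002, 0.987, 0.163, 0.0]
force: [0.6, -0.2, -0.1]
finger_gap: 0.0851
grasp_force: 0.0
```

Run:
```python
from h import *
c=env.read_camera("wrist");cv2.imwrite("pics/w1.png",c["image"][:,:,::-1])
print([proj(c,(x,y,.056)) for x,y in((.4344,.2244),(.3965,.2117))])
plan([(.4344,.2244,.208,.321,1),(.4344,.2244,.101,.321,4)])
```

```text
[array([300.24722707, 230.3525965 ]), array([301.01537768, 283.2665731 ])]
now [0.4294 0.2041 0.2085] 0.3251 tilt [-4.e-04  8.e-04 -1.e+00] q [-0.55  0.66  0.02  2.1  -0.03  0.37 -1.76] t 3.2 F [ 0.2 -0.3 -0.3] gap 0.08578548682247958
1 rows rz 0.004 [np.float64(1.13), np.float64(-1.76), np.float64(0.05)]
4 rows rz -0.000 [np.float64(0.0), np.float64(0.0), np.float64(2.68)]
```

View pics/w1.png

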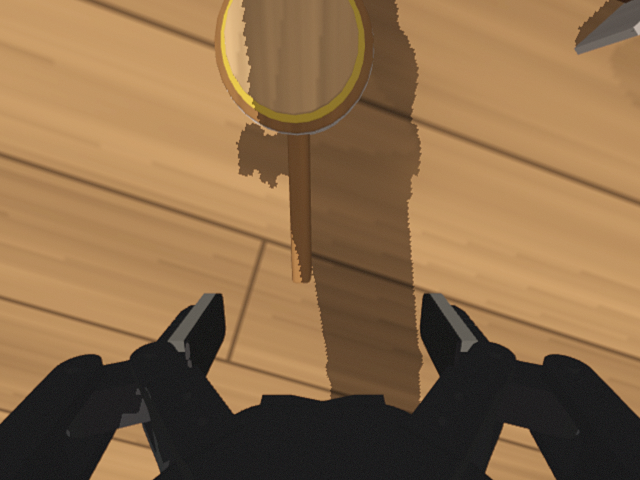

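The wrist view shows the handle tip at (301,281), against a predicted (301,283), so the estimate holds. Next I descend and grip.

Request:
send_rows --xyz '[[1.1, -1.8, 0], [0, 0, 2.7], [0, 0, 2.7], [0, 0, 2.7], [0, 0, 2.6]]' --rotation '[[0, 0, 0.004], [0, 0, 0], [0, 0, 0], [0, 0, 0], [0, 0, 0]]' --fingers '[0, 0, 0, 0, 0]'

```text
clock: 3.7
position: [0.4351, 0.221, 0.101]
tool_rot: [0.0, 0.988, 0.157, 0.0]
force: [-0.4, 0.5, 0.1]
finger_gap: 0.0854
grasp_force: 0.0
```

Request:
send_rows --xyz '[[0, 0, 0], [0, 0, 0], [0, 0, 0], [0, 0, 0], [0, 0, 0]]' --rotation '[[0, 0, 0], [0, 0, 0], [0, 0, 0], [0, 0, 0], [0, 0, 0]]' --fingers '[0.4, 0.7, 0.9, 1, 1]' --force 60

```text
clock: 4.2
position: [0.435, 0.2229, 0.1029]
tool_rot: [-0.0, 0.987, 0.158, 0.001]
force: [-1.7, 5.4, 1.9]
finger_gap: 0.013
grasp_force: 61.1
```

Request:
send_rows --xyz '[[0, 0, 0], [0, 0, 0], [0, 0, 0], [0, 0, 0], [0, 0, -0.1]]' --rotation '[[0, 0, 0], [0, 0, 0], [0, 0, 0], [0, 0, 0], [0, 0, 0]]' --fingers '[1, 1, 1, 1, 1]'

```text
clock: 4.7
position: [0.4352, 0.2232, 0.1034]
tool_rot: [-0.0, 0.987, 0.158, 0.001]
force: [0.8, 1.9, -2.4]
finger_gap: 0.0133
grasp_force: 57.9
```

Run:
```python
from h import *
u=np.array([np.cos(.027),np.sin(.027)]);g=np.array([.677,-.0025])-.11*u
a=g-.130*u
s,p,R,y=pose()
plan([(*a,p[2],.027,20),(*(g-.06*u),p[2],.027,10),(*g,p[2],.027,10)])
```

```text
now [0.4352 0.2232 0.1034] 0.3173 tilt [ 0.0018  0.0012 -1.    ] q [-0.57  0.88  0.01  2.11 -0.04  0.15 -1.78] t 4.7 F [ 0.8  1.9 -2.4] gap 0.013252935729676582
20 rows rz 0.015 [np.float64(-0.19), np.float64(1.15), np.float64(-0.0)]
10 rows rz 0.000 [np.float64(0.7), np.float64(0.0), np.float64(-0.0)]
10 rows rz -0.000 [np.float64(0.6), np.float64(0.0), np.float64(-0.0)]
```

Request:
send_rows --xyz '[[-0.33, 1.1, 0], [-0.33, 1.1, 0], [-0.31, 1.1, 0], [-0.3, 1.12, 0], [-0.28, 1.12, 0]]' --rotation '[[0, 0, 0.015], [0, 0, 0.015], [0, 0, 0.015], [0, 0, 0.015], [0, 0, 0.015]]' --fingers '[1, 1, 1, 1, 1]'

```text
clock: 5.2
position: [0.4356, 0.1641, 0.103]
tool_rot: [-0.0, 0.993, 0.12, 0.0]
force: [0.2, 4.4, 3.9]
finger_gap: 0.0128
grasp_force: 59.9
```

Request:
send_rows --xyz '[[-0.26, 1.13, 0], [-0.25, 1.13, 0], [-0.23, 1.13, 0], [-0.21, 1.14, 0], [-0.19, 1.14, 0]]' --rotation '[[0, 0, 0.015], [0, 0, 0.015], [0, 0, 0.015], [0, 0, 0.015], [0, 0, 0.015]]' --fingers '[1, 1, 1, 1, 1]'

```text
clock: 5.7
position: [0.4362, 0.1064, 0.103]
tool_rot: [-0.0, 0.997, 0.083, -0.0]
force: [0.0, 3.9, 3.4]
finger_gap: 0.0127
grasp_force: 60.2
```

Request:
send_rows --xyz '[[-0.18, 1.15, 0], [-0.16, 1.15, 0], [-0.14, 1.15, 0], [-0.12, 1.15, 0], [-0.1, 1.15, 0]]' --rotation '[[0, 0, 0.015], [0, 0, 0.015], [0, 0, 0.015], [0, 0, 0.015], [0, 0, 0.015]]' --fingers '[1, 1, 1, 1, 1]'

```text
clock: 6.2
position: [0.4401, 0.0482, 0.1054]
tool_rot: [0.001, 0.999, 0.045, -0.004]
force: [1.4, 2.4, -3.5]
finger_gap: 0.0129
grasp_force: 58.4
```

Request:
send_rows --xyz '[[-0.09, 1.16, 0], [-0.07, 1.16, 0], [-0.05, 1.16, 0], [-0.03, 1.16, 0], [0, 1.16, 0]]' --rotation '[[0, 0, 0.015], [0, 0, 0.015], [0, 0, 0.015], [0, 0, 0.015], [0, 0, 0.01]]' --fingers '[1, 1, 1, 1, 1]'

```text
clock: 6.7
position: [0.4417, -0.0095, 0.1058]
tool_rot: [0.001, 1.0, 0.01, -0.004]
force: [-0.0, 0.4, -3.5]
finger_gap: 0.0131
grasp_force: 58.1
```

Run:
```python
from h import *
c=env.read_camera("top");im=c["image"]
hsv=cv2.cvtColor(im,cv2.COLOR_RGB2HSV);s=hsv[200:300,270:400]
cv2.imwrite("pics/t2.png",cv2.resize(im[140:300,260:400,::-1],None,fx=3.7,fy=3.7,interpolation=cv2.INTER_CUBIC))
k=((s[...,0]>22)&(s[...,0]<34)&(s[...,1]>170)&(s[...,2]>110)).astype(np.uint8)
n=cv2.findNonZero(k)
if n is not None:
    (x,y),r=cv2.minEnclosingCircle(n);print(len(n),x+270,y+200,r,ray(c,(x+270,y+200),.085))
u=np.array([np.cos(.027),np.sin(.027)]);g=np.array([.677,-.0025])-.11*u
s,p,R,y=pose()
plan([(*(g-.06*u),p[2],.027,10),(*g,p[2],.027,10)])
```

```text
1 351.0 239.0 9.999999747378752e-05 [ 0.56889672 -0.0394951   0.085     ]
now [ 0.4417 -0.012   0.1059] 0.0161 tilt [-0.0077 -0.004  -1.    ] q [-0.07  0.87 -0.01  2.24  0.3   0.05 -1.93] t 6.75 F [ 1.  -3.5 -3.5] gap 0.012991183406921375
10 rows rz -0.001 [np.float64(0.65), np.float64(-0.04), np.float64(-0.0)]
10 rows rz 0.000 [np.float64(0.6), np.float64(0.0), np.float64(-0.0)]
```

View pics/t2.png

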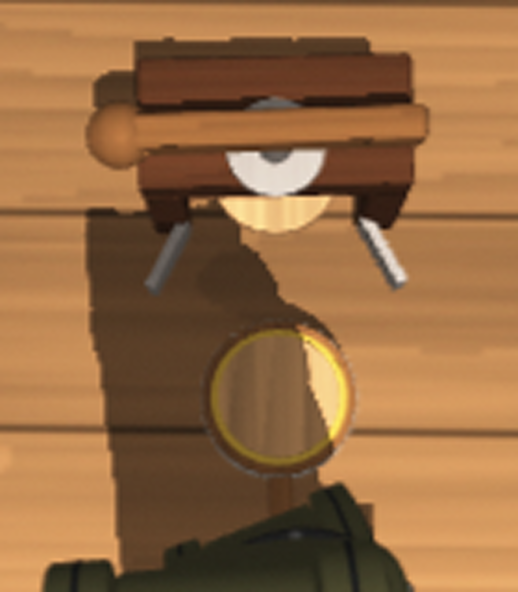

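The lid centre is at (280,397) in the crop and the press is straight ahead. q6 is close to its limit because the arm is reaching short, which raised the tool about 2 mm. That should ease as it moves forward.

Run:
```python
from h import *
c=np.load("cam_top.npy",allow_pickle=True).item()
m=ray(c,(260+280.5/3.7-.5,140+397.5/3.7-.5),.085)[:2]
s,p,R,y=pose();d=m-p[:2];print(m,np.hypot(*d),"mould yaw",np.arctan2(d[1],d[0]),"tool yaw",y)
u=np.array([np.cos(.027),np.sin(.027)]);v=np.array([-u[1],u[0]]);e=m-np.array([.677,-.0025]);print("in bay frame",e@u,e@v)
```

```text
[ 0.55177366 -0.00647553] 0.11021719601793507 mould yaw 0.05039706853630869 tool yaw 0.0160539727599104
in bay frame -0.12528801982865995 -0.0005933843455138907
```

Request:
send_rows --xyz '[[0.6, 0, 0], [0.6, 0, 0], [0.6, 0, 0], [0.6, 0, 0.05], [0.6, 0, 0.05]]' --rotation '[[0, 0, 0], [0, 0, 0], [0, 0, 0], [0.002, 0.004, 0], [0.002, 0.004, 0]]' --fingers '[1, 1, 1, 1, 1]'

```text
clock: 7.25
position: [0.4729, -0.007, 0.1047]
tool_rot: [-0.002, 1.0, 0.011, 0.001]
force: [-0.4, -0.0, -3.9]
finger_gap: 0.0127
grasp_force: 58.6
```

Request:
send_rows --xyz '[[0.6, 0, 0.05], [0.6, 0, 0], [0.6, -0.02, 0], [0.6, -0.02, 0], [0.6, -0.02, 0]]' --rotation '[[0, 0, 0], [0, 0, 0], [0, 0, 0], [0, 0, 0], [0, 0, 0]]' --fingers '[1, 1, 1, 1, 1]'

```text
clock: 7.75
position: [0.5026, -0.0063, 0.1043]
tool_rot: [-0.001, 1.0, 0.011, 0.001]
force: [-2.1, 0.1, -3.1]
finger_gap: 0.0128
grasp_force: 58.8
```

Request:
send_rows --xyz '[[0.6, 0, 0], [0.6, 0, 0], [0.6, 0, 0], [0.6, 0, 0], [0.4, 0, 0]]' --rotation '[[0, 0, 0], [0, 0, 0], [0, 0, 0], [0, 0, 0], [0, 0, 0]]' --fingers '[1, 1, 1, 1, 1]'

```text
clock: 8.25
position: [0.5309, -0.0056, 0.1043]
tool_rot: [-0.002, 1.0, 0.011, 0.001]
force: [-1.5, -0.5, -1.9]
finger_gap: 0.0129
grasp_force: 58.7
```

Run:
```python
from h import *
u=np.array([np.cos(.027),np.sin(.027)]);v=np.array([-u[1],u[0]])
s,p,R,y=pose();e=p[:2]+.11*R[:2,0]-np.array([.677,-.0025]);print("mould est in bay",e@u,e@v,"torque",s["ft_torque"])
plan([])
```

```text
mould est in bay -0.03615985688803195 0.0002197832901914775 torque [-0.03958997  0.49839612 -0.03896641]
now [ 0.5309 -0.0056  0.1043] 0.0217 tilt [ 0.0021  0.0032 -1.    ] q [-0.01  0.9  -0.1   1.98  0.29  0.27 -1.9 ] t 8.25 F [-1.5 -0.5 -1.9] gap 0.012914535364608265
```

Request:
send_rows --xyz '[[0.6, 0, 0], [0.6, 0, 0], [0.6, 0, 0], [0.6, 0, 0], [0.4, 0, 0]]' --rotation '[[0, 0, 0], [0, 0, 0], [0, 0, 0], [0, 0, 0], [0, 0, 0]]' --fingers '[1, 1, 1, 1, 1]'

```text
clock: 8.75
position: [0.5589, -0.0051, 0.1044]
tool_rot: [-0.002, 1.0, 0.011, 0.001]
force: [-1.1, 0.1, -3.0]
finger_gap: 0.0131
grasp_force: 58.8
```

Request:
send_rows --xyz '[[0.2, 0, 0.05], [0.2, 0, 0.05], [0.15, 0, 0], [0.1, 0, 0], [0.1, 0, 0]]' --rotation '[[0, 0, 0], [0, 0, 0], [0, 0, 0], [0, 0, 0], [0, 0, 0]]' --fingers '[1, 1, 1, 1, 1]'

```text
clock: 9.25
position: [0.5654, -0.0049, 0.1035]
tool_rot: [-0.001, 1.0, 0.011, 0.001]
force: [-3.0, 0.6, 0.8]
finger_gap: 0.0128
grasp_force: 59.2
```

Request:
send_rows --xyz '[[0.1, 0, 0], [0.1, 0, 0], [0.05, 0, 0], [0.05, 0, 0], [0, 0, 0]]' --rotation '[[0, 0, 0], [0, 0, 0], [0, 0, 0], [0, 0, 0], [0, 0, 0]]' --fingers '[1, 1, 1, 1, 1]'

```text
clock: 9.75
position: [0.5671, -0.0049, 0.1033]
tool_rot: [-0.001, 1.0, 0.011, -0.001]
force: [-7.6, 0.7, 3.8]
finger_gap: 0.013
grasp_force: 59.6
```

Request:
send_rows --xyz '[[0.1, 0, 0], [0.1, 0, 0], [0, 0, 0], [0, 0, 0], [0, 0, 0]]' --rotation '[[0, 0, 0], [0, 0, 0], [0, 0, 0], [0, 0, 0], [0, 0, 0]]' --fingers '[1, 1, 1, 1, 1]'

```text
clock: 10.25
position: [0.5674, -0.0048, 0.1032]
tool_rot: [-0.001, 1.0, 0.011, -0.003]
force: [-10.3, -0.0, 5.3]
finger_gap: 0.013
grasp_force: 59.9
```

Contact with the back stop is confirmed: 10 N of resistance, and the mould sits at about the bay point. Next I release and rise straight up.

Request:
send_rows --xyz '[[-0.1, 0, 0], [-0.1, 0, 0], [0, 0, 0], [0, 0, 0], [0, 0, 0]]' --rotation '[[0, 0, 0], [0, 0, 0], [0, 0, 0], [0, 0, 0], [0, 0, 0]]' --fingers '[1, 1, 0.6, 0, 0]'

```text
clock: 10.75
position: [0.57, -0.0047, 0.1037]
tool_rot: [-0.002, 1.0, 0.011, 0.002]
force: [1.0, -0.1, 0.8]
finger_gap: 0.0561
grasp_force: 0.0
```

Request:
send_rows --xyz '[[0, 0, 0], [0, 0, 0], [0, 0, -1], [0, 0, -3], [0, 0, -4]]' --rotation '[[0, 0, 0], [0, 0, 0], [0, 0, 0], [0, 0, 0], [0, 0, 0]]' --fingers '[0, 0, 0, 0, 0]'

```text
clock: 11.25
position: [0.5675, -0.0051, 0.1835]
tool_rot: [-0.001, 1.0, 0.011, -0.001]
force: [0.9, -1.0, -0.7]
finger_gap: 0.0855
grasp_force: 0.0
```

Request:
send_rows --xyz '[[0, 0, -4], [0, 0, -4], [0, 0, -4], [0, 0, -4], [0, 0, -4]]' --rotation '[[0, 0, 0], [0, 0, 0], [0, 0, 0], [0, 0, 0], [0, 0, 0]]' --fingers '[0, 0, 0, 0, 0]'

```text
clock: 11.75
position: [0.5676, -0.0058, 0.386]
tool_rot: [-0.001, 1.0, 0.011, 0.001]
force: [1.7, -0.4, 0.6]
finger_gap: 0.0857
grasp_force: 0.0
```

Request:
send_rows --xyz '[[0, 0, 0], [0, 0, 0], [0, 0, 0], [0, 0, 0], [0, 0, 0]]' --rotation '[[0, 0, -0.14], [0, 0, -0.14], [0, 0, -0.14], [0, 0, -0.14], [0, 0, -0.14]]' --fingers '[0, 0, 0, 0, 0]'

```text
clock: 12.25
position: [0.5678, -0.0058, 0.3842]
tool_rot: [-0.001, 0.935, 0.356, 0.001]
force: [-0.1, -0.4, 0.1]
finger_gap: 0.0856
grasp_force: 0.0
```

Request:
send_rows --xyz '[[0, 0, 0], [0, 0, 0], [0, 0, 0], [0, 0, 0], [0, 0, 0]]' --rotation '[[0, 0, -0.14], [0, 0, -0.14], [0, 0, -0.14], [0, 0, -0.14], [0, 0, -0.14]]' --fingers '[0, 0, 0, 0, 0]'

```text
clock: 12.75
position: [0.5678, -0.0059, 0.3841]
tool_rot: [-0.0, 0.756, 0.655, 0.001]
force: [-1.0, -0.2, -0.3]
finger_gap: 0.0857
grasp_force: 0.0
```

Run:
```python
from h import *
for n in("scene","top","wrist"):
    c=env.read_camera(n); cv2.imwrite(f"pics/{n}3.png",c["image"][:,:,::-1]); print(n,proj(c,(.677,-.0025,.26)),proj(c,(.675,.0725,.26)),proj(c,(.679,-.0775,.26)))
c=cv2.imread("pics/scene3.png")[220:370,230:390];w=cv2.imread("pics/wrist3.png")
cv2.imwrite("pics/m3.png",np.hstack([cv2.resize(c,(400,375)),cv2.resize(w,(400,300),interpolation=cv2.INTER_AREA)[:0].reshape(0,400,3) if 0 else cv2.copyMakeBorder(cv2.resize(w,(400,300)),0,75,0,0,cv2.BORDER_CONSTANT)]))
plan([(.6765,-.002,.374,1.60,5),(.6765,-.002,.304,1.60,4)])
```

```text
scene [299.09664782 243.03748231] [346.25996564 246.55334422] [252.45509159 239.56051591]
top [334.60080494 173.44599086] [293.46334691 174.16727801] [375.77855402 172.72399727]
wrist [499.65635734 228.57933068] [496.24939328  96.59072084] [502.4166078  335.51372033]
now [ 0.5679 -0.0059  0.3838] 1.4188 tilt [ 0.0016  0.0029 -1.    ] q [ 0.31  0.58 -0.65  1.62  0.38  1.07 -0.6 ] t 12.9 F [-0.4  0.6  1. ] gap 0.08522501498923427
5 rows rz -0.036 [[np.float64(0.41), np.float64(2.13), np.float64(0.2)], [np.float64(0.33), np.float64(2.15), np.float64(0.2)], [np.float64(0.25), np.float64(2.16), np.float64(0.2)], [np.float64(0.17), np.float64(2.17), np.float64(0.2)], [np.float64(0.09), np.float64(2.17), np.float64(0.2)]]
4 rows rz -0.000 [np.float64(0.0), np.float64(0.0), np.float64(1.75)]
```

View pics/m3.png

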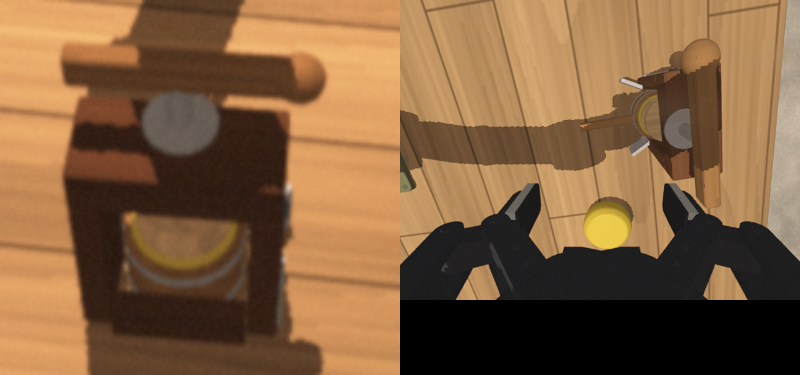

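The scene crop shows the mould upright inside the bay behind the back stop. In the wrist view the bar's midline is at about x=490 px, against a predicted 500, so I'll zoom in before gripping.

Run:
```python
import cv2
w=cv2.imread("pics/wrist3.png")[40:340,420:570]
cv2.imwrite("pics/wz.png",cv2.resize(w,None,fx=2,fy=2,interpolation=cv2.INTER_CUBIC))
```

```text
(no output)
```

View pics/wz.png

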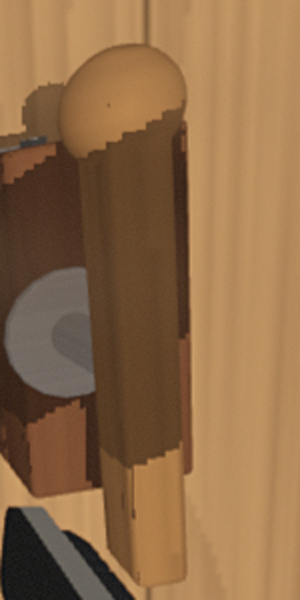

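The bar's top face runs from about (495,115) to (501,330), which matches the prediction. Next I move over it and descend.

Request:
send_rows --xyz '[[0.4, 2.1, 0.2], [0.3, 2.1, 0.2], [0.25, 2.2, 0.2], [0.2, 2.2, 0.2], [0.1, 2.2, 0.2]]' --rotation '[[0, 0, -0.036], [0, 0, -0.036], [0, 0, -0.036], [0, 0, -0.036], [0, 0, -0.036]]' --fingers '[0, 0, 0, 0, 0]'

```text
clock: 13.4
position: [0.6776, -0.0014, 0.3738]
tool_rot: [-0.0, 0.697, 0.717, 0.001]
force: [0.0, -0.2, -0.1]
finger_gap: 0.0854
grasp_force: 0.0
```

Request:
send_rows --xyz '[[0, 0, 0], [0, 0, 0], [0, 0, 0], [0, 0, 0], [0, 0, 0]]' --rotation '[[0, 0, 0], [0, 0, 0], [0, 0, 0], [0, 0, 0], [0, 0, 0]]' --fingers '[0, 0, 0, 0, 0]'

```text
clock: 13.9
position: [0.6765, -0.0015, 0.3741]
tool_rot: [-0.0, 0.696, 0.718, 0.001]
force: [0.3, -0.5, -0.1]
finger_gap: 0.0853
grasp_force: 0.0
```

Run:
```python
from h import *
plan([(.6765,-.002,.304,1.60,5)])
```

```text
now [ 0.6765 -0.0015  0.3741] 1.6014 tilt [ 0.0016  0.0026 -1.    ] q [ 0.24  0.76 -0.65  1.29  0.46  1.24 -0.39] t 13.9 F [ 0.3 -0.5 -0.1] gap 0.08528476710160326
5 rows rz 0.000 [np.float64(-0.01), np.float64(-0.0), np.float64(1.4)]
```

Request:
send_rows --xyz '[[0, 0, 1.4], [0, 0, 1.4], [0, 0, 1.4], [0, 0, 1.4], [0, 0, 1.4]]' --rotation '[[0, 0, 0], [0, 0, 0], [0, 0, 0], [0, 0, 0], [0, 0, 0]]' --fingers '[0, 0, 0, 0, 0]'

```text
clock: 14.4
position: [0.6768, -0.0013, 0.3017]
tool_rot: [-0.001, 0.696, 0.718, 0.001]
force: [0.1, 0.2, -0.7]
finger_gap: 0.0852
grasp_force: 0.0
```

Request:
send_rows --xyz '[[0, 0, 0], [0, 0, 0], [0, 0, 0], [0, 0, 0], [0, 0, 0]]' --rotation '[[0, 0, 0], [0, 0, 0], [0, 0, 0], [0, 0, 0], [0, 0, 0]]' --fingers '[0.4, 0.7, 0.9, 1, 1]' --force 40

```text
clock: 14.9
position: [0.6759, -0.001, 0.3045]
tool_rot: [-0.001, 0.696, 0.718, 0.0]
force: [-5.7, -0.5, 4.7]
finger_gap: 0.0173
grasp_force: 41.8
```

Request:
send_rows --xyz '[[0, 0, 0], [0, 0, 0], [0, 0, 0], [0, 0, 0], [0, 0, 0]]' --rotation '[[0, 0, 0], [0, 0, 0], [0, 0, 0], [0, 0, 0], [0, 0, 0]]' --fingers '[1, 1, 1, 1, 1]' --force 100

```text
clock: 15.4
position: [0.6759, -0.001, 0.3047]
tool_rot: [-0.001, 0.696, 0.718, 0.001]
force: [-5.3, 0.1, 5.6]
finger_gap: 0.0162
grasp_force: 98.3
```

Request:
send_rows --xyz '[[0, 0, 0], [0, 0, 0], [0, 0, 0], [0, 0, 0], [0, 0, 0]]' --rotation '[[0, 0, -0.08], [0, 0, -0.08], [0, 0, -0.08], [0, 0, -0.08], [0, 0, -0.08]]' --fingers '[1, 1, 1, 1, 1]'

```text
clock: 15.9
position: [0.6757, -0.0011, 0.3047]
tool_rot: [-0.001, 0.538, 0.843, 0.001]
force: [-5.6, -0.9, 5.8]
finger_gap: 0.0166
grasp_force: 98.3
```

Request:
send_rows --xyz '[[0, 0, 0], [0, 0, 0], [0, 0, 0], [0, 0, 0], [0, 0, 0]]' --rotation '[[0, 0, -0.08], [0, 0, -0.08], [0, 0, -0.08], [0, 0, -0.08], [0, 0, -0.08]]' --fingers '[1, 1, 1, 1, 1]'

```text
clock: 16.4
position: [0.6755, -0.0012, 0.3047]
tool_rot: [-0.001, 0.36, 0.933, 0.001]
force: [-6.4, -0.2, 6.3]
finger_gap: 0.0163
grasp_force: 98.4
```

Run:
```python
from h import *
plan([]);print(env.sense()["ft_torque"])
```

```text
now [ 0.6755 -0.0012  0.3047] 2.4052 tilt [-0.0018  0.0018 -1.    ] q [ 0.32  0.87 -0.83  1.37  0.65  1.18  0.26] t 16.4 F [-6.4 -0.2  6.3] gap 0.016348085931170542
[-0.22253034  1.44245941 -0.07185653]
```

Request:
send_rows --xyz '[[0, 0, 0], [0, 0, 0], [0, 0, 0], [0, 0, 0], [0, 0, 0]]' --rotation '[[0, 0, -0.08], [0, 0, -0.08], [0, 0, -0.08], [0, 0, -0.08], [0, 0, -0.08]]' --fingers '[1, 1, 1, 1, 1]'

```text
clock: 16.9
position: [0.6754, -0.0013, 0.3047]
tool_rot: [-0.001, 0.167, 0.986, 0.0]
force: [-7.2, -0.9, 5.6]
finger_gap: 0.0165
grasp_force: 98.5
```

Request:
send_rows --xyz '[[0, 0, 0], [0, 0, 0], [0, 0, 0], [0, 0, 0], [0, 0, 0]]' --rotation '[[0, 0, -0.08], [0, 0, -0.08], [0, 0, -0.08], [0, 0, -0.08], [0, 0, -0.08]]' --fingers '[1, 1, 1, 1, 1]'

```text
clock: 17.4
position: [0.6754, -0.0015, 0.3046]
tool_rot: [-0.001, -0.032, 0.999, 0.0]
force: [-6.7, -0.9, 7.0]
finger_gap: 0.0163
grasp_force: 98.4
```

Request:
send_rows --xyz '[[0, 0, 0], [0, 0, 0], [0, 0, 0], [0, 0, 0], [0, 0, 0]]' --rotation '[[0, 0, -0.08], [0, 0, -0.08], [0, 0, -0.08], [0, 0, -0.08], [0, 0, -0.08]]' --fingers '[1, 1, 1, 1, 1]'

```text
clock: 17.9
position: [0.6754, -0.0017, 0.3047]
tool_rot: [-0.001, -0.229, 0.973, 0.001]
force: [-7.9, -2.0, 6.2]
finger_gap: 0.0165
grasp_force: 98.4
```

Run:
```python
from h import *
plan([]);print(env.sense()["ft_torque"])
```

```text
now [ 0.6754 -0.0017  0.3047] -2.6789 tilt [-2.2e-03  7.0e-04 -1.0e+00] q [ 0.41  0.96 -1.09  1.37  0.84  1.32  1.33] t 17.9 F [-7.9 -2.   6.2] gap 0.01649264772119642
[-0.49417292  1.44627948 -0.32786006]
```

Request:
send_rows --xyz '[[0, 0, 0], [0, 0, 0], [0, 0, 0], [0, 0, 0], [0, 0, 0]]' --rotation '[[0, 0, -0.08], [0, 0, -0.08], [0, 0, -0.08], [0, 0, -0.08], [0, 0, -0.08]]' --fingers '[1, 1, 1, 1, 1]'

```text
clock: 18.4
position: [0.6756, -0.0019, 0.3046]
tool_rot: [-0.001, -0.418, 0.908, 0.0]
force: [-8.0, -2.1, 6.0]
finger_gap: 0.0167
grasp_force: 98.5
```

Request:
send_rows --xyz '[[0, 0, 0], [0, 0, 0], [0, 0, 0], [0, 0, 0], [0, 0, 0]]' --rotation '[[0, 0, -0.08], [0, 0, -0.08], [0, 0, -0.08], [0, 0, -0.08], [0, 0, -0.08]]' --fingers '[1, 1, 1, 1, 1]'

```text
clock: 18.9
position: [0.6757, -0.002, 0.3047]
tool_rot: [-0.001, -0.591, 0.807, 0.0]
force: [-5.2, -1.8, 6.0]
finger_gap: 0.0163
grasp_force: 98.7
```

Run:
```python
from h import *
plan([]);print(env.sense()["ft_torque"])
```

```text
now [ 0.6757 -0.002   0.3047] -1.8773 tilt [-1.2e-03 -1.0e-04 -1.0e+00] q [ 0.45  1.02 -1.24  1.37  0.95  1.41  2.06] t 18.9 F [-5.2 -1.8  6. ] gap 0.016319212493860986
[-0.65901966  1.20451754  0.25176317]
```

Request:
send_rows --xyz '[[0, 0, 0], [0, 0, 0], [0, 0, 0], [0, 0, 0], [0, 0, 0]]' --rotation '[[0, 0, -0.08], [0, 0, -0.08], [0, 0, -0.08], [0, 0, -0.06], [0, 0, -0.02]]' --fingers '[1, 1, 1, 1, 1]'

```text
clock: 19.4
position: [0.6759, -0.002, 0.3047]
tool_rot: [0.0, 0.711, -0.703, -0.0]
force: [-6.6, -2.3, 6.1]
finger_gap: 0.0165
grasp_force: 98.5
```

Request:
send_rows --xyz '[[0, 0, 0], [0, 0, 0], [0, 0, 0], [0, 0, 0], [0, 0, 0]]' --rotation '[[0, 0, 0], [0, 0, 0], [0, 0, 0], [0, 0, 0], [0, 0, 0]]' --fingers '[1, 1, 0.6, 0.2, 0]'

```text
clock: 19.9
position: [0.6774, -0.0012, 0.3037]
tool_rot: [-0.002, 0.71, -0.704, -0.0]
force: [-0.8, 0.7, -0.8]
finger_gap: 0.0594
grasp_force: 0.0
```

Request:
send_rows --xyz '[[0, 0, 0], [0, 0, 0], [0, 0, -1], [0, 0, -2], [0, 0, -3]]' --rotation '[[0, 0, 0], [0, 0, 0], [0, 0, 0], [0, 0, 0], [0, 0, 0]]' --fingers '[0, 0, 0, 0, 0]'

```text
clock: 20.4
position: [0.6767, -0.0016, 0.3644]
tool_rot: [-0.001, 0.711, -0.704, -0.001]
force: [0.0, -0.7, -0.6]
finger_gap: 0.0856
grasp_force: 0.0
```

Run:
```python
from h import *
plan([]);print(env.sense()["ft_torque"])
```

```text
now [ 0.6767 -0.0016  0.3644] -1.5612 tilt [-2.e-04  3.e-03 -1.e+00] q [ 0.46  0.98 -1.32  1.28  0.94  1.53  2.41] t 20.4 F [ 0.  -0.7 -0.6] gap 0.08556771792435222
[ 0.02308298 -0.04268923 -0.01601101]
```

Request:
send_rows --xyz '[[0, 0, -3], [0, 0, -3], [0, 2, 0], [0, 3, 0], [0, 3, 0]]' --rotation '[[0, 0, 0], [0, 0, 0], [0, 0, 0], [0, 0, 0], [0, 0, 0]]' --fingers '[0, 0, 0, 0, 0]'

```text
clock: 20.9
position: [0.596, -0.0014, 0.4255]
tool_rot: [-0.003, 0.711, -0.704, -0.0]
force: [-1.0, -0.3, 0.1]
finger_gap: 0.0856
grasp_force: 0.0
```

Request:
send_rows --xyz '[[0, 3, 0], [0, 3, 0], [0, 2, 0], [0, 0, 0], [0, 0, 0]]' --rotation '[[0, 0, 0], [0, 0, 0], [0, 0, 0], [0, 0, 0], [0, 0, 0]]' --fingers '[0, 0, 0, 0, 0]'

```text
clock: 21.4
position: [0.5176, -0.0029, 0.4249]
tool_rot: [-0.002, 0.71, -0.704, 0.001]
force: [0.2, -0.8, -0.7]
finger_gap: 0.0854
grasp_force: 0.0
```

Run:
```python
from h import *
a=env.read_camera("scene")["image"][200:400,110:510,::-1];b=env.read_camera("top")["image"][130:290,170:490,::-1]
cv2.imwrite("pics/f.png",np.vstack([cv2.resize(a,(640,320)),cv2.resize(b,(560,280))[:,:].copy() if 0 else cv2.copyMakeBorder(cv2.resize(b,(560,280)),0,0,0,80,cv2.BORDER_CONSTANT)]))
plan([])
```

```text
now [ 0.518  -0.0029  0.4241] -1.5623 tilt [ 0.0029  0.0037 -1.    ] q [ 0.66  0.73 -1.42  1.68  0.74  1.38  2.28] t 21.5 F [ 0.3 -0.3 -0. ] gap 0.08570705933935578
```

View pics/f.png

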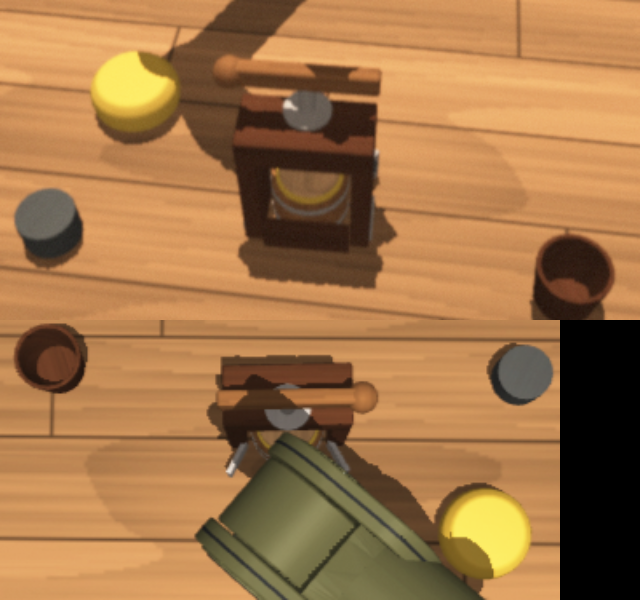

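The final view shows the ball at the -y end (226,70 in the scene half) with the bar square across the press. The mould is upright in the bay, and the cheese, tub and weight haven't moved. Handing in.

```bash
python3 -c "
from cell import env
print(env.finish_job())"
```

```text
the job is handed in; nothing more can be done
None
```

I slid the mould home against the back stop, turned the handle half a turn counter-clockwise to the closed notch, let go and handed the job in at about 21.5 s; the final pictures show the mould upright and the cheese wheel, tub and weight in place, though I judged closure from the bar's position, not the plate itself.

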